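# Put the block plane away in the sloping till

### The arm

A 6-joint arm with a two-finger parallel gripper is mounted at the origin on the work surface. World frame = base frame: x ahead of the robot, y to its left, z up, the work surface at z = 0. Lengths are in mm, angles in rad, forces in N, time in s.
With the tool pointing down it reaches from about 350 to 775 mm from the base axis. Payload 7.3 kg.
Tool frame: the origin (TCP) lies on the centre line of the jaws, within the pads' length; the fingertips stand 14 mm ahead of it and the grasp point (between the pads) lies 5 mm behind it; z points along the fingers, y is the line along which they close (so a half turn about z gives the same grasp; the last joint's range is limited). The gripper opens to 92 mm and grips with 3 to 60 N. Pads are 19 mm wide; open, the fingers measure 130 mm over their backs; the gripper's body (75 mm by 190 mm) begins 47 mm behind the grasp point.
Start: joints at [1.174, 0.342, 1.524, -0, 1.275, -0.146], TCP at [130.277, 508.597, 240.741] pointing down, gripper open.
Joint ranges: [-2.53, 2.53], [-0.77, 2.02], [0.04, 2.7], [-1, 4.14], [0.28, 2.66], [-3.11, 3.11]. Speed limits (rad/s): [2.57, 2.57, 3.14, 3.14, 3.14, 3.14].

### API

Orientations are given as [roll, pitch, yaw] about the fixed x, y, z axes, in that order (R = Rz(yaw) Ry(pitch) Rx(roll)).
In Python, from plant import get_obs, capture, bot, spot_in, trace, pinpoint gives the robot as it stands.
- The arm moves only by the tool play_rows, never from a script. Its argument "rows" is a list of rows, each a list of 2 entries, a list of its own where there are three numbers: the shift along the world's x, y, z in units of 3 cm (1.0 is 3 cm), then the turn, a rotation vector about the world's x, y, z in units of 8 degrees (1.0 is 8 degrees). A call has 1 to 12 rows; each row shifts and turns the commanded pose from where the row before left it; what a row does not reach is not made up. A row lasts 1/8 s, in which the tool goes at most 62.5 mm and 10.7 degrees, less where a joint would pass 70% of its speed; a pose out of reach is approached as far as the arm can. A call with a number of a shift or a turn outside -1 to 1 is refused whole. A call with a gripper value outside its range is refused whole. "hand" is the opening, from -1 (shut) to 1 (fully open), set as the call begins (left out, the last holds). The fingers move at their own pace and stop on an object; the grip force is fixed at half the most. Time passes only in rows, so rows that do not move let the fingers close. It gives the time, the measured TCP pose, the force, the opening and the grip force at its end, in the units of the state.
- get_obs(): the state, without advancing time (a new reading comes with each control period).
- capture(name): name is "side" or "top"; returns a dict with "frame" (420x560x3 uint8, red, green, blue), "fov_y" (degrees; the focal length in pixels is half the picture's height over the tangent of half this angle, whatever the lens; pixels are square), "cx", "cy" (the principal point, pixels), "rvec" (rotation vector, rad) and "tvec" (3), from world to camera coordinates, as OpenCV has them. Camera axes: x right, y down, z forward; pixel columns grow to the right and rows downward; lengths in mm; the calibration is good to about 2 mm. A picture is of the moment at which its call begins. There is no depth.
- bot.close_job(): hands the job in; it is judged then, once.
Trained networks look in the newest picture that a camera, given by its name, has taken for a name from the list of things; names that differ only in an ending like _2 or _b are one class to them, and where a whole thing is asked for, a point or a joint stands for the part that bears it (a point fixed in the world has none). Each returns a list of dicts, best first, with "p" (0 to 1); they miss things now and then, are a little off and sometimes report something else, mostly with a low value. They report only what shows in the picture. A call takes as long as a camera call.
- spot_in(query, camera): "at" ([row, column] in pixels, amid what is visible of it).
- trace(query, camera): "mask" (420x560 bool, what is visible of it) and "at" ([row, column] in pixels, amid what is visible of it).
- pinpoint(query, camera): "at" ([row, column] in pixels: a listed point, or the origin of a listed thing).
The state is a dict: "time": time; "joint_positions": joint angles; "dq": joint speeds; "tau": joint torques, N m; "tool_pos": TCP position; "tcp_rot": TCP orientation; "contact_force": force on the tool from outside, world axes, zero at the start; "moment": the same for the moment, N m; "grip_width": finger opening in mm; "finger_force": force on a finger pad.
Only numpy, scipy, OpenCV 4.12 (cv2) and the standard library are available. Lean on these libraries where they do the work, as an engineer would, in place of code of your own. Each camera call takes 0.05 s, during which the arm holds its last target. There are 200 camera calls.

### The job

Put the block plane away in its bay of the sloping plane till, the empty bay with the plane's dark painted silhouette: sole lying flat on the two narrow cross rails, straight and centred between the dividers, toe (the end with the round brass knob) pointing uphill and heel down against the ledge. Set it down gently, do not drop it, and leave the other tools, the wooden blocks and the glue bottle where they are.

Things in the scene. Friction and masses are not known exactly. Their poses are not given: they have to be found in the camera images.
- plane: The grey steel block plane to put away, 160 x 50 mm, about 0.65 kg, standing on its sole. Origin: centre of the sole (flat underside); x towards the toe, y across, z up. The heel is at x = -80 mm. Brass knob, 27 mm across, top at 30 mm, at x = +57; dark lever cap rises to 50 mm at x = -50; a small brass wheel sticks out to x = -81, 21 to 39 mm up.
- grip (a point): Point 20 mm straight above the plane's origin, between its two flat parallel cheeks: (0, 0, 20) mm in its frame. The cheeks are 50 mm apart over the outside (along y), 35 mm high from x = -45 to +29 mm; the rest of the sides is 14 mm high. Good place to grip it; its centre of mass is within 5 mm of here.
- toe (a point): End of the plane's sole at the toe, on its centre line: (80, 0, 0) mm in the plane's frame.
- seat (a point): Where the plane's origin belongs, heel touching the ledge, in the free bay. Axes: x uphill along the 30 degree slope, y across the bay, z square off the slope; put away, the plane has this position and these axes. The sole rests on two rails 12 mm wide at x = -50 and +65 mm, tops at z = 0; the panel between, with the painted silhouette, is 8 mm lower and ends at x = +120.
- ledge (a point): Top of the ledge's face in the free bay, on its centre line: (-80, 0, 14) mm in the seat's frame, same axes as the seat. The ledge is a 15 mm thick bar along the slope's lower edge, 14 mm higher than the rails. The bay's dividers, 10 mm thick, are centred 55 mm to each side and stand only 5 mm higher than the rails.
- till: The plane till: fixed plywood and hardwood stand, 344 mm wide (y), 195 mm deep (x), 138 mm high at the back. Its panel slopes up at 30 degrees towards its own +x, away from the robot, with three bays side by side at y = -110, 0 and +110 mm; two hold other planes, one is free. Origin: centre of its underside; z up.
- kanna: A pale wooden pull plane, 180 x 56 x 30 mm, its dark iron standing up to 60 mm, in one of the other bays: leave alone. Origin: on its sole, at the place in its bay that the seat has in the free bay; frame level, z up, x horizontal in the uphill direction.
- shoulder: A narrow steel and dark wood shoulder plane, 150 x 32 x 60 mm, lying in the remaining bay: leave alone. Origin and frame as for the wooden pull plane.
- block0: A loose square pale wooden block 75 x 75 x 45 mm with a round dish in its top: leave alone. Origin: centre of its underside.
- block1: Another such block: leave alone.
- block2: Another such block: leave alone.
- sanding_block: A cork sanding block 110 x 65 x 33 mm: leave alone. Origin: centre of its underside.
- glue: A white glue bottle with a yellow band and an orange nozzle, 60 mm across, 187 mm high: leave alone. Origin: centre of its underside.

How it is judged:
By the outcome, as a careful person would: the job done as asked, in the order asked, and still so for the second after the job is handed in, with the robot touching nothing.
It also fails if it takes over 42 s, if anything falls off the work surface, if the arm or the gripper's body presses on something with over 40 N, if the wrist force passes 120 N, or if a joint passes its speed limit or range.

## Working session

There is one attempt and no reset: what is moved stays moved. The work goes in short steps, Python scripts to look and compute and a tool call to move; the robot and the scene stay as the last step left them, time stands still between calls to the robot, and variables do not carry over. Pictures are saved under pics/ and viewed, at most 10 in all, crops included, and the job is handed in when it is done.

Besides the shell and the picture viewer there is one more tool, called after "Call:" as a command line: name --argument value ..., lists and objects as JSON in quotes. play_rows: Moves the arm, as the interface text tells. Shifts and turns lie within -1 to 1; 1 stands for 3 cm of shift or 8 degrees of turn. Its arguments: {"type":"object","properties":{"rows":{"type":"array"},"hand":{"type":"number"}},"required":["rows"]}

```bash
mkdir -p pics
cat > h.py <<'E'
from plant import get_obs, capture, bot, spot_in, trace, pinpoint
import numpy as np, cv2
def cam(n,save=None):
    c=capture(n); f=c["frame"].shape[0]/2/np.tan(np.radians(c["fov_y"])/2)
    K=np.array([[f,0,c["cx"]],[0,f,c["cy"]],[0,0,1]]); R=cv2.Rodrigues(np.array(c["rvec"],float))[0]
    if save: cv2.imwrite(f"pics/{save}.png",c["frame"][:,:,::-1])
    return K@np.c_[R,np.array(c["tvec"],float)]
def tri(P1,a1,P2,a2):
    X=cv2.triangulatePoints(P1,P2,np.array(a1[::-1],float).reshape(2,1),np.array(a2[::-1],float).reshape(2,1))[:,0]
    X=X[:3]/X[3]; e=[np.linalg.norm(proj(P,X)-np.array(a)) for P,a in((P1,a1),(P2,a2))]
    return X,e
def proj(P,X):
    q=P@np.r_[X,1]; return np.array([q[1]/q[2],q[0]/q[2]])
E
python3 - <<'E'
from h import *
S=cam("side","s0");T=cam("top","t0")
np.set_printoptions(precision=1,suppress=True)
for q in ["plane","grip","toe","seat","ledge","till","kanna","shoulder","block0","sanding_block","glue"]:
    a=pinpoint(q,"side");b=pinpoint(q,"top")
    print(q,[(np.round(d["at"],1),round(d["p"],2)) for d in a[:3]],[(np.round(d["at"],1),round(d["p"],2)) for d in b[:3]])
    if a and b: print("   ",*tri(S,a[0]["at"],T,b[0]["at"]))
print(get_obs())
E
```

```text
plane [(array([270.1, 312.1]), 0.88)] [(array([216.3, 324.9]), 0.59), (array([193.1, 246.1]), 0.2)]
    [ 498.4 -242.     0.5] [np.float64(0.5820928170270739), np.float64(0.6516937811176393)]
grip [(array([267. , 311.1]), 0.77), (array([190.5, 286.9]), 0.34)] [(array([216. , 328.8]), 0.74)]
    [ 492.  -250.5   24.3] [np.float64(0.25463812415554743), np.float64(0.28233631736775494)]
toe [(array([233.9, 377.7]), 0.52), (array([144.6, 250.3]), 0.32)] [(array([194.7, 324.8]), 0.78), (array([289.8, 155.5]), 0.57)]
    [ 620.7 -269.9   76.1] [np.float64(17.65368650797567), np.float64(24.174767751898216)]
seat [(array([168.7, 304.9]), 0.56)] [(array([164.9, 238.6]), 0.77)]
    [645.6  31.2  90.2] [np.float64(1.0660320259031704), np.float64(1.415472553896507)]
ledge [(array([188.2, 287.2]), 0.67)] [(array([196.2, 245.8]), 0.86)]
    [563.9   7.9  64.1] [np.float64(2.0192379242334444), np.float64(2.695624621323967)]
till [(array([177.5, 282.6]), 0.63), (array([157.1, 277.7]), 0.34)] [(array([180.6, 211.5]), 0.88), (array([217.7, 326.2]), 0.53), (array([226.6, 406. ]), 0.45)]
    [623.2 128.9
[... 758 characters left out ...]
[(array([289.1, 158. ]), 0.59), (array([149.4, 312.3]), 0.41)]
    [282.8 296.2  -5.6] [np.float64(1.0735954084147739), np.float64(1.5376305150547438)]
glue [(array([313.8, 409.1]), 0.76)] [(array([178., 389.]), 0.68)]
    [ 623.4 -463.    -5.3] [np.float64(0.7558300998667673), np.float64(0.7564050299159376)]
{'time': 1.2, 'joint_positions': array([ 1.2,  0.3,  1.5, -0. ,  1.3, -0.1]), 'dq': array([ 0., -0., -0.,  0.,  0.,  0.]), 'tau': array([ -0. , -43.1, -24.4,   0.1,   0. ,   0. ]), 'tool_pos': array([130.3, 508.6, 240.7]), 'tcp_rot': array([3.1, 0. , 2.9]), 'contact_force': array([-0.2,  0.1, -0.1]), 'moment': array([ 0., -0.,  0.]), 'finger_force': 0.0, 'grip_width': 91.54691878759981}
```

```bash
python3 -c "
import cv2,numpy as np
a=cv2.imread('pics/s0.png');b=cv2.imread('pics/t0.png')
"; ls pics
```

```text
s0.png
t0.png
```

View pics/s0.png

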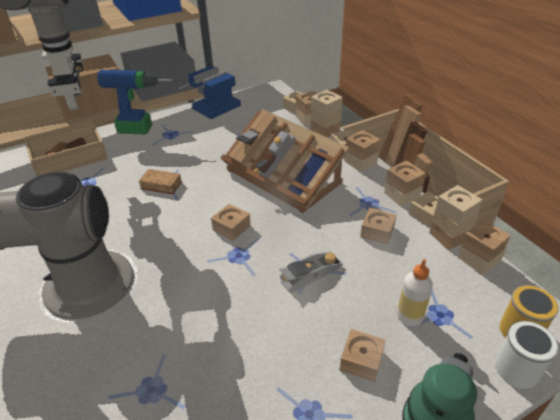

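View pics/t0.png

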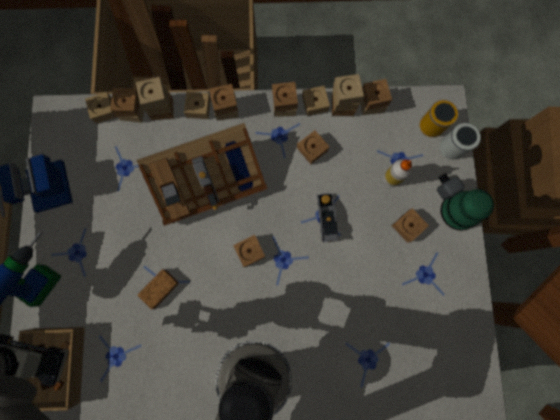

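The side view shows the till around (285,160), its free bay at (308,172), and the plane at (312,268) with its brass knob at (330,258). In the top view the plane is at (327,216) with the knob at (326,200), and the free bay is at (238,163).

Run:
```python
import cv2,numpy as np
s=cv2.imread('pics/s0.png');t=cv2.imread('pics/t0.png')
def crop(im,r,c,h,w,k): return cv2.resize(im[r:r+h,c:c+w],None,fx=k,fy=k,interpolation=cv2.INTER_CUBIC)
a=crop(t,120,132,110,140,400/140);b=crop(s,105,215,105,134,400/134)
c=crop(t,180,290,65,80,5);d=crop(s,240,270,60,80,5)
cv2.imwrite('pics/z1.png',np.vstack([np.hstack([x[:300,:400] if x.shape[0]>=300 else cv2.copyMakeBorder(x,0,300-x.shape[0],0,0,0) for x in p]) for p in((a,b),(c,d))]))
```

```text
(no output)
```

View pics/z1.png

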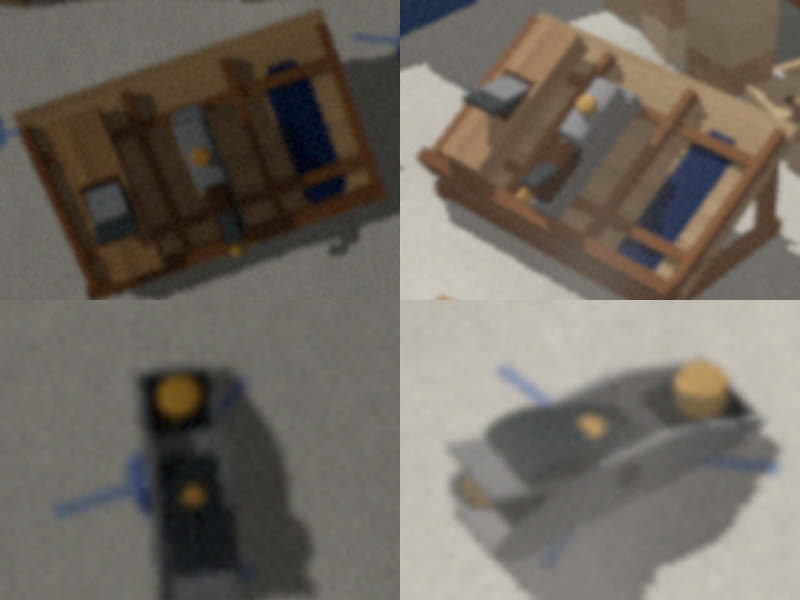

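The crops show the free bay on the till's right (y = -110), yawed slightly anticlockwise, and the plane with its toe uphill of its heel in the image. I'll average a few frames and zoom in to pick the model corners.

Run:
```python
import cv2,numpy as np
from plant import capture
f={n:np.mean([capture(n)["frame"].astype(float) for _ in range(6)],0)[:,:,::-1] for n in("side","top")}
for n in f: np.save(n+".npy",f[n])
def crop(im,r,c,h,w,k): 
    o=cv2.resize(np.clip(im[r:r+h,c:c+w]*1.6,0,255).astype(np.uint8),None,fx=k,fy=k,interpolation=cv2.INTER_CUBIC)
    for i in range(0,h,10): cv2.putText(o,str(r+i),(0,int((i+.5)*k)),0,.35,(0,255,255)); cv2.line(o,(0,int((i+.5)*k)),(6,int((i+.5)*k)),(0,255,255))
    for i in range(0,w,10): cv2.putText(o,str(c+i),(int((i+.5)*k),10),0,.35,(0,255,255)); cv2.line(o,(int((i+.5)*k),0),(int((i+.5)*k),6),(0,255,255))
    return o
cv2.imwrite('pics/z2.png',np.hstack([crop(f["top"],122,208,75,50,8),crop(f["side"],135,286,75,50,8)]))
cv2.imwrite('pics/z3.png',np.hstack([crop(f["top"],186,310,60,33,10)[:,:330],crop(f["side"],245,276,60,75,6)] if 0 else [crop(f["top"],188,308,60,40,8),crop(f["side"],245,282,60,50,8)[:,:400]]))
```

```text
(no output)
```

View pics/z2.png

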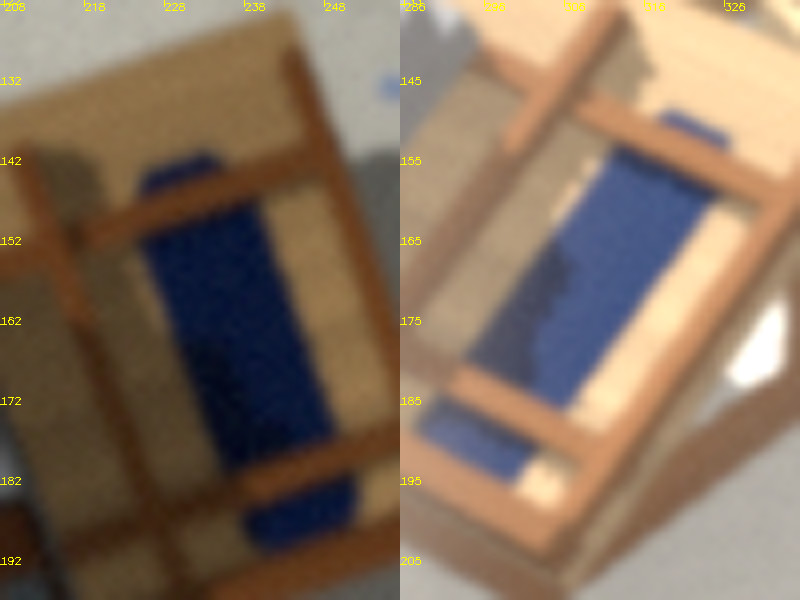

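View pics/z3.png

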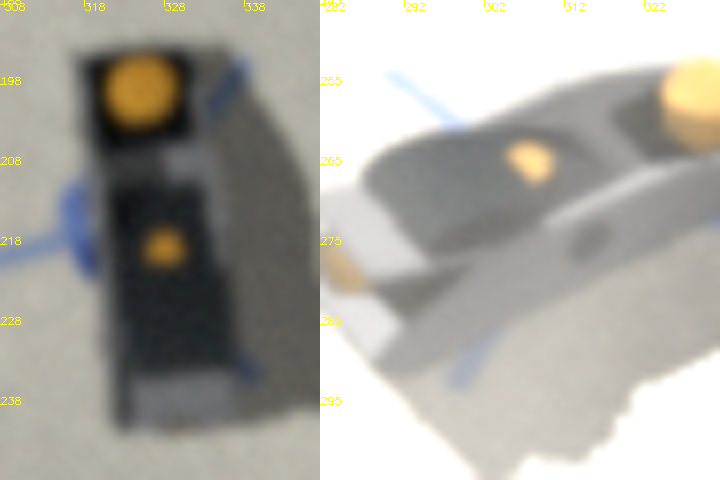

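```bash
cat > fit.py <<'E'
from h import *
from scipy.optimize import least_squares
np.set_printoptions(precision=2,suppress=True)
S=cam("side");T=cam("top")
Rz=lambda a:cv2.Rodrigues(np.array([0,0,a]))[0]; Ry=lambda a:cv2.Rodrigues(np.array([0,a,0.]))[0]
px=lambda p,o:np.array([p[1]/8+o[0]-.5,p[0]/8+o[1]-.5])
# (view, 3-D line ends in the seat frame as f(w), crop points)
X=lambda x,z:(lambda w:((x,-40,z),(x,40,z)))
Y=lambda y,z:(lambda w:((-60,y,z),(100,y,z)))
L=[(T,X(71,0),(120,215),(300,155)),(T,X(59,0),(120,243),(300,183)),(T,X(-44,0),(250,472),(390,425)),(T,X(-56,0),(250,500),(390,455)),
(T,lambda w:((-60,w,-8),(100,w,-8)),(150,260),(215,455)),(T,lambda w:((-60,-w,-8),(100,-w,-8)),(262,205),(330,420)),
(T,Y(-50,5),(283,75),(385,370)),(T,Y(60,5),(20,155),(130,480)),(T,X(-80,14),(210,590),(400,520)),
(S,X(71,0),(200,98),(340,162)),(S,X(-44,0),(65,362),(190,428)),(S,lambda w:((-60,w,-8),(100,w,-8)),(205,165),(65,360)),
(S,lambda w:((-60,-w,-8),(100,-w,-8)),(318,200),(172,405)),(S,Y(-50,5),(375,200),(195,450)),(S,X(-80,14),(10,435),(120,488))]
def rs(v):
    R=Rz(v[3])@Ry(-np.pi/6); o=[]
    for P,f,*pts in L:
        a,b=[proj(P,R@np.array(q,float)+v[:3]) for q in f(v[4])]; d=(b-a)/np.linalg.norm(b-a)
        for p in pts:
            e=px(p,(122,208) if P is T else (135,286))-a; o.append(e[0]*d[1]-e[1]*d[0])
    return np.array(o)
r=least_squares(rs,[640,30,85,.3,25],loss="soft_l1",f_scale=.5)
print("seat",r.x[:3],np.degrees(r.x[3]),"w",r.x[4]);print(r.fun.shape,rs(r.x).reshape(-1,2))
print("sd",np.sqrt(np.diag(np.linalg.inv(r.jac.T@r.jac)))*.4)
C=[(T,(57,0,30),px((141,90),(188,308))),(T,(80,25,0),px((76,52),(188,308))),(T,(-80,25,0),px((118,428),(188,308))),(T,(-80,-25,14),px((238,418),(188,308))),
(S,(57,0,30),(254.5,329.5)),(S,(-80,-25,0),(291,289)),(S,(80,-25,0),(264.5,341.5))]
def rp(v): return np.concatenate([proj(P,Rz(v[3])@np.array(q,float)+v[:3])-p for P,q,p in C])
q=least_squares(rp,[498,-242,0,.1],loss="soft_l1")
print("plane",q.x[:3],np.degrees(q.x[3]));print(rp(q.x).reshape(-1,2))
print("scale mm/px top",1/np.linalg.norm(proj(T,np.r_[500,-240,0])-proj(T,np.r_[501,-240,0])),"side",1/np.linalg.norm(proj(S,np.r_[500,-240,0])-proj(S,np.r_[501,-240,0])))
for i in range(3):
    cam("side");cam("top")
    for n in ["seat","ledge","grip","toe"]:
        a=pinpoint(n,"side")[:2];b=pinpoint(n,"top")[:2]
        for u in a:
            for w in b:
                x,e=tri(S,u["at"],T,w["at"])
                if max(e)<5: print(n,x,np.array(e))
E
python3 fit.py
```

```text
seat [648.72  30.83  81.73] 18.169884739623146 w 24.06076914312944
(30,) [[-0.97 -1.07]
 [-0.34 -0.46]
 [ 0.05 -0.1 ]
 [ 0.43  0.04]
 [ 0.19 -0.35]
 [ 0.13 -0.52]
 [-0.79 -0.37]
 [ 1.3   0.16]
 [-0.06  0.43]
 [-0.31  0.02]
 [ 0.35  0.5 ]
 [-0.14  0.04]
 [-0.06  0.1 ]
 [ 0.31  0.24]
 [ 0.08  0.99]]
sd [0.52 0.63 0.92 0.01 0.52]
plane [ 493.05 -245.81    3.11] 3.227486529100236
[[-0.72  0.55]
 [-0.17 -0.72]
 [ 1.23 -0.91]
 [ 0.7   0.22]
 [-0.63  0.02]
 [ 0.7   0.02]
 [ 0.01  0.73]]
scale mm/px top 3.308465203184572 side 2.698129059203298
seat [655.11  37.76  84.82] [1.33 1.81]
ledge [575.97  14.63  43.32] [1.67 2.22]
grip [ 493.18 -255.59   27.16] [3.52 3.77]
toe [ 568.71 -240.73    9.28] [0.15 0.17]
seat [657.02  34.88  88.55] [1.54 2.1 ]
ledge [572.81  16.22  56.17] [0.62 0.82]
grip [ 487.23 -257.1    32.43] [0.91 1.  ]
toe [ 571.83 -235.67    8.52] [1.93 2.22]
seat [660.1   42.96  79.77] [1.32 1.81]
ledge [568.33  -0.27  61.9 ] [1.1  1.41]
grip [ 495.63 -242.53   23.82] [1.67 1.83]
toe [ 573.28 -240.49    3.24] [0.55 0.63]
```

Call:
play_rows --rows '[[[0.83, -1, 0], [0, 0, 0]], [[0.83, -1, 0], [0, 0, 0]], [[0.83, -1, 0], [0, 0, 0.2]], [[0.83, -1, 0], [0, 0, 0.2]], [[0.83, -1, 0], [0, 0, 0.2]], [[0.83, -1, 0], [0, 0, 0.2]], [[0.83, -1, 0], [0, 0, 0.2]], [[0.83, -1, 0], [0, 0, 0.2]], [[0.83, -1, 0], [0, 0, 0.2]], [[0.83, -1, 0], [0, 0, 0.2]], [[0.83, -1, 0], [0, 0, 0.2]], [[0.83, -1, 0], [0, 0, 0.2]]]' --hand 1

```text
time: 4.9
tool_pos: [429.9, 147.5, 240.9]
tcp_rot: [3.141, 0.0, -3.112]
contact_force: [0.2, -0.3, -0.1]
grip_width: 91.5
finger_force: 0.0
```

Call:
play_rows --rows '[[[0.2, -1, 0], [0, 0, 0.2]], [[0.2, -1, 0], [0, 0, 0]], [[0.2, -1, 0], [0, 0, 0]], [[0.2, -1, 0], [0, 0, 0]], [[0.2, -1, 0], [0, 0, 0]], [[0.2, -1, -0.5], [0, 0, 0]], [[0.2, -1, -0.5], [0, 0, 0]], [[0.2, -1, -0.5], [0, 0, 0]], [[0.2, -1, -0.5], [0, 0, 0]], [[0.2, -1, -0.5], [0, 0, 0]], [[0, -1, -0.5], [0, 0, 0]], [[0, 0, 0], [0, 0, 0]]]'

```text
time: 6.4
tool_pos: [488.5, -182.7, 149.6]
tcp_rot: [3.141, -0.002, -3.088]
contact_force: [-1.1, -0.0, 0.7]
grip_width: 91.9
finger_force: 0.0
```

Call:
play_rows --rows '[[[0.05, -0.7, -0.5], [0, 0, 0]], [[0.05, -0.7, -0.5], [0, 0, 0]], [[0.05, -0.7, -0.5], [0, 0, 0]], [[0, 0, 0], [0, 0, 0]], [[0, 0, -0.6], [0, 0, 0]], [[0, 0, -0.6], [0, 0, 0]], [[0, 0, -0.6], [0, 0, 0]], [[0, 0, -0.6], [0, 0, 0]], [[0, 0, -0.4], [0, 0, 0]], [[0, 0, 0], [0, 0, 0]]]'

```text
time: 7.65
tool_pos: [493.2, -244.0, 21.1]
tcp_rot: [3.14, -0.001, -3.085]
contact_force: [-0.5, 0.2, -0.2]
grip_width: 91.8
finger_force: 0.0
```

Run:
```python
import cv2,numpy as np
from plant import capture
def crop(im,r,c,h,w,k): return cv2.resize(im[r:r+h,c:c+w,::-1],None,fx=k,fy=k,interpolation=cv2.INTER_CUBIC)
a=capture("top")["frame"];b=capture("side")["frame"]
cv2.imwrite('pics/g1.png',np.hstack([crop(a,165,280,100,80,5),crop(b,200,265,100,80,5)]))
```

```text
(no output)
```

View pics/g1.png

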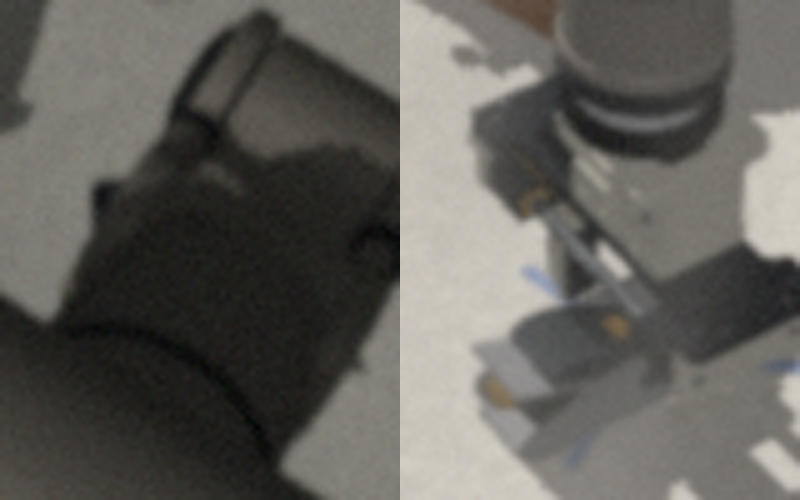

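The side crop shows the plane between the open fingers, with the near finger at about (660,340) beside the cheek. Closing.

Call:
play_rows --rows '[[[0, 0, 0], [0, 0, 0]], [[0, 0, 0], [0, 0, 0]], [[0, 0, 0], [0, 0, 0]], [[0, 0, 0], [0, 0, 0]], [[0, 0, 0], [0, 0, 0]], [[0, 0, 0], [0, 0, 0]]]' --hand -1

```text
time: 8.5
tool_pos: [493.7, -244.7, 21.8]
tcp_rot: [-3.141, 0.0, -3.085]
contact_force: [-0.2, -2.0, -0.1]
grip_width: 49.8
finger_force: 30.0
```

Call:
play_rows --rows '[[[0, 0, 0.3], [0, 0, 0]], [[0, 0, 0.9], [0, 0, 0]], [[0, 0, 0.9], [0, 0, 0]], [[0, 0, 0.9], [0, 0, 0]], [[0, 0, 0.9], [0, 0, 0]], [[0, 0, 0.9], [0, 0, 0]], [[0, 0, 0], [0, 0, 0]]]'

```text
time: 9.38
tool_pos: [494.1, -244.6, 167.2]
tcp_rot: [-3.14, 0.002, -3.085]
contact_force: [0.5, 0.8, -7.0]
grip_width: 49.5
finger_force: 30.0
```

```bash
python3 -c "
from plant import *
o=get_obs();print(o)"
```

```text
{'time': 9.375, 'joint_positions': array([-5.98771802e-01,  4.56097520e-01,  1.56190565e+00,  2.70460713e-04,
        1.12062550e+00, -2.22617435e+00]), 'dq': array([-0.0002383 ,  0.04084214,  0.05157343,  0.00134584, -0.03033277,
       -0.00122405]), 'tau': array([ 8.14471138e-02, -5.22721052e+01, -2.54080868e+01, -9.15778172e-02,
        5.30198906e-01,  2.37631233e-03]), 'tool_pos': array([ 494.1283165 , -244.58077882,  167.19098806]), 'tcp_rot': array([-3.13997957e+00,  2.49850958e-03, -3.08510174e+00]), 'contact_force': array([ 0.54721298,  0.76443989, -6.98195543]), 'moment': array([ 0.01287798, -0.06062861, -0.01725928]), 'finger_force': 29.990758448839188, 'grip_width': 49.46002501302699}
```

Call:
play_rows --rows '[[[0.2, 0.4, 0.8], [0, 0, 0.187]], [[0.4, 0.9, 0.8], [0, 0, 0.187]], [[0.4, 0.9, 0.4], [0, 0, 0.187]], [[0.4, 0.9, 0], [0, 0, 0.187]], [[0.4, 0.9, 0], [0, 0, 0.187]], [[0.4, 0.9, 0], [0, 0, 0.187]], [[0.4, 1, 0], [0, 0, 0.187]], [[0.4, 1, 0], [0, 0, 0.187]], [[0.4, 1, 0], [0, 0, 0.187]], [[0.3, 0.9, 0], [0, 0, 0.187]], [[0, 0.2, 0], [0, 0, 0]]]'

```text
time: 10.75
tool_pos: [603.8, 27.6, 223.1]
tcp_rot: [3.139, -0.004, -2.822]
contact_force: [-0.3, -0.7, -7.8]
grip_width: 49.9
finger_force: 30.0
```

Call:
play_rows --rows '[[[0, 0, 0], [0.234, -0.712, 0]], [[0, 0, 0], [0.234, -0.712, 0]], [[0, 0, 0], [0.234, -0.712, 0]], [[0, 0, 0], [0.234, -0.712, 0]], [[0, 0, 0], [0.234, -0.712, 0]], [[0, 0, 0], [0, 0, 0]]]'

```text
time: 11.5
tool_pos: [601.6, 25.0, 223.1]
tcp_rot: [3.138, 0.517, -2.827]
contact_force: [-1.4, 1.1, -7.4]
grip_width: 49.8
finger_force: 30.0
```

```bash
cat > st.py <<'E'
from plant import *
import numpy as np
from scipy.spatial.transform import Rotation as R
np.set_printoptions(precision=2,suppress=True)
o=get_obs();Rt=R.from_euler("xyz",o["tcp_rot"])
Rp=Rt*R.from_euler("x",180,degrees=True)  # plane frame up to a half turn
if Rp.as_matrix()[0,0]<0: Rp=Rp*R.from_euler("z",180,degrees=True)
S=R.from_euler("ZY",[18.2,-30],degrees=True); seat=np.array([648.7,30.8,81.7])
org=o["tool_pos"]+Rp.apply([-1,0,-21.8])
print(o["time"],o["tool_pos"],"plane in seat frame",S.inv().apply(org-seat),"rot left in units, world",(S*Rp.inv()).as_rotvec(degrees=True)/8)
print("F seat axes",S.inv().apply(o["contact_force"]),o["moment"],o["joint_positions"],o["grip_width"],o["finger_force"])
E
python3 st.py
```

```text
11.5 [601.62  25.05 223.12] plane in seat frame [ 29.27   9.29 123.94] rot left in units, world [-0.01 -0.05  0.01]
F seat axes [-4.57  1.48 -5.94] [-0.24  0.89 -0.01] [-0.22  0.28  1.78  0.42  0.67 -2.38] 49.78584928672284 29.99048352241516
```

Call:
play_rows --rows '[[[0.22, 0.01, -0.5], [0, 0, 0]], [[0.22, 0.01, -0.6], [0, 0, 0]], [[0.22, 0.01, -0.6], [0, 0, 0]], [[0.22, 0.01, -0.6], [0, 0, 0]], [[0.22, 0.01, -0.6], [0, -0.05, 0]], [[0.02, 0, -0.1], [0, 0, 0]], [[0, 0, 0], [0, 0, 0]]]'

```text
time: 12.38
tool_pos: [638.3, 27.2, 135.5]
tcp_rot: [-3.14, 0.529, -2.823]
contact_force: [0.3, -0.3, -7.1]
grip_width: 50.2
finger_force: 30.0
```

```bash
python3 st.py
cat > look.py <<'E'
import cv2,numpy as np,sys
from plant import capture
f={n:np.mean([capture(n)["frame"].astype(float) for _ in range(3)],0)[:,:,::-1] for n in("side","top")}
def crop(im,r,c,h,w,k):
    return cv2.resize(np.clip(im[r:r+h,c:c+w]*1.6,0,255).astype(np.uint8),None,fx=k,fy=k,interpolation=cv2.INTER_CUBIC)
cv2.imwrite(f'pics/{sys.argv[1]}.png',np.hstack([crop(f["top"],122,208,75,50,8),crop(f["side"],135,286,75,50,8)]))
E
python3 look.py v1
```

```text
12.375 [638.32  27.19 135.47] plane in seat frame [16.5  -0.22 30.26] rot left in units, world [-0.    0.04  0.  ]
F seat axes [-3.38 -0.41 -6.19] [-0.23  0.8  -0.  ] [-0.2   0.46  1.8   0.57  0.47 -2.55] 50.17316260534542 29.99068893492222
```

View pics/v1.png

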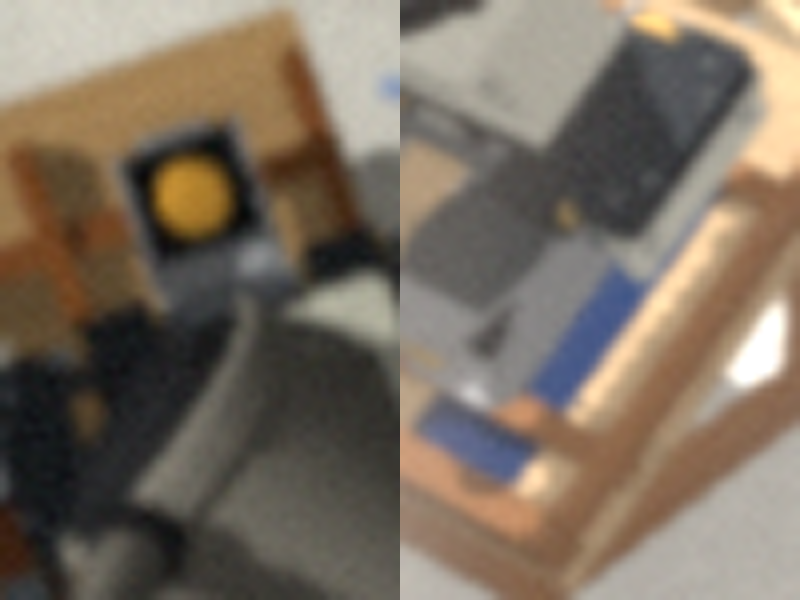

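The top crop shows the plane over the bay, aligned with it, with its knob at (193,195) and toe corners at (118,160) and (243,122). I'll compare these with where the TCP pose predicts them, to cancel the calibration bias.

```bash
cat > chk.py <<'E'
from h import *
from scipy.spatial.transform import Rotation as R
from scipy.optimize import least_squares
np.set_printoptions(precision=2,suppress=True)
S=cam("side");T=cam("top")
o=get_obs();Rp=R.from_euler("xyz",o["tcp_rot"])*R.from_euler("x",180,degrees=True)
if Rp.as_matrix()[0,0]<0: Rp=Rp*R.from_euler("z",180,degrees=True)
px=lambda p,o:np.array([p[1]/8+o[0]-.5,p[0]/8+o[1]-.5])
for P,q,p in [(T,(57,0,30),px((193,195),(122,208))),(T,(80,25,14),px((118,158),(122,208))),(T,(80,-25,14),px((243,120),(122,208)))]:
    f=lambda d: proj(P,o["tool_pos"]+Rp.apply(np.array([d[0],d[1],-21.8])+q))-p
    print(q,"offset in hand x,y",least_squares(f,[0,0]).x)
E
python3 chk.py
```

```text
(57, 0, 30) offset in hand x,y [1.4  0.21]
(80, 25, 14) offset in hand x,y [-2.63 -3.45]
(80, -25, 14) offset in hand x,y [-4.12 -1.3 ]
```

Call:
play_rows --rows '[[[0.04, 0.022, -0.18], [0, 0.01, 0]], [[0.04, 0.022, -0.18], [0, 0.01, 0]], [[0.04, 0.022, -0.18], [0, 0.01, 0]], [[0.04, 0.022, -0.18], [0, 0.01, 0]], [[0, 0, 0], [0, 0, 0]]]'

```text
time: 13.4
tool_pos: [642.8, 29.9, 113.4]
tcp_rot: [3.141, 0.524, -2.824]
contact_force: [0.2, 0.7, -6.4]
grip_width: 49.8
finger_force: 30.0
```

```bash
python3 st.py
```

```text
13.4 [642.76  29.88 113.36] plane in seat frame [9.69 0.98 8.58] rot left in units, world [-0. -0.  0.]
F seat axes [-2.88  0.6  -5.7 ] [-0.22  0.91 -0.03] [-0.19  0.5   1.81  0.61  0.44 -2.59] 49.76095064538823 29.990696981549263
```

Call:
play_rows --rows '[[[0.03, 0.01, -0.057], [0, 0, 0]], [[0.03, 0.01, -0.057], [0, 0, 0]]]'

```text
time: 13.65
tool_pos: [645.0, 30.3, 110.9]
tcp_rot: [-3.141, 0.525, -2.824]
contact_force: [-0.6, -0.2, -6.8]
grip_width: 50.0
finger_force: 30.0
```

```bash
python3 st.py
```

```text
13.65 [644.96  30.31 110.86] plane in seat frame [10.4   0.69  5.31] rot left in units, world [0.   0.01 0.  ]
F seat axes [-3.91  0.01 -5.57] [-0.29  0.85  0.01] [-0.19  0.51  1.81  0.62  0.43 -2.59] 49.95375144134889 29.99073788523674
```

Call:
play_rows --rows '[[[0.02, 0.008, -0.043], [0, 0, 0]], [[0.02, 0.008, -0.043], [0, 0, 0]]]'

```text
time: 13.9
tool_pos: [645.7, 30.7, 109.0]
tcp_rot: [-3.141, 0.525, -2.823]
contact_force: [-17.6, -5.3, 14.6]
grip_width: 49.9
finger_force: 30.0
```

Call:
play_rows --rows '[[[0.02, 0.008, -0.043], [0, 0, 0]], [[0, 0, 0], [0, 0, 0]]]'

```text
time: 14.15
tool_pos: [645.8, 30.7, 108.9]
tcp_rot: [-3.141, 0.526, -2.823]
contact_force: [-19.2, -6.4, 14.5]
grip_width: 50.0
finger_force: 30.0
```

```bash
python3 st.py
```

```text
14.15 [645.8   30.65 108.89] plane in seat frame [10.22  0.75  3.15] rot left in units, world [-0.    0.02 -0.  ]
F seat axes [-10.25  -0.05  22.62] [-0.26  2.05  0.13] [-0.19  0.51  1.81  0.62  0.43 -2.6 ] 49.9507178064142 29.99541901051998
```

Call:
play_rows --rows '[[[-0.02, -0.007, 0.037], [0, 0, 0]], [[-0.055, -0.018, -0.033], [0, 0, 0]], [[-0.055, -0.018, -0.033], [0, 0, 0]], [[0, 0, 0], [0, 0, 0]]]'

```text
time: 14.65
tool_pos: [644.1, 29.4, 107.8]
tcp_rot: [-3.139, 0.528, -2.823]
contact_force: [-3.1, -0.0, 6.6]
grip_width: 50.1
finger_force: 30.0
```

```bash
python3 st.py; python3 look.py v2
```

```text
14.65 [644.05  29.42 107.8 ] plane in seat frame [7.96 0.09 3.22] rot left in units, world [0.   0.04 0.01]
F seat axes [0.74 0.93 7.2 ] [0.21 0.58 0.1 ] [-0.19  0.51  1.81  0.64  0.42 -2.61] 50.05747652858065 29.988413751125336
```

View pics/v2.png

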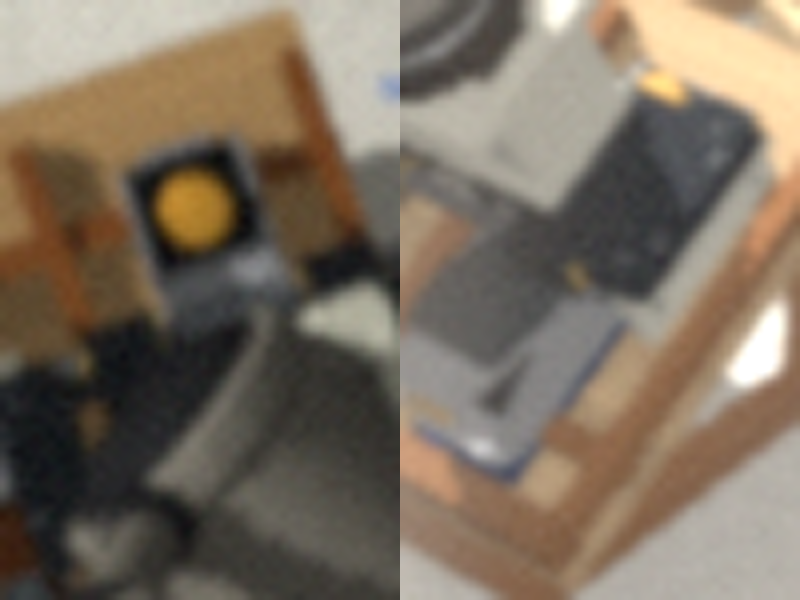

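The top crop shows the toe corners at (122,173) and (247,138), giving gaps of about 26 mm on the left and 21 mm on the right. I'll compute the centring in the fitted camera frame.

```bash
cat > off.py <<'E'
from h import *
from scipy.spatial.transform import Rotation as R
from scipy.optimize import least_squares
np.set_printoptions(precision=2,suppress=True)
S=cam("side");T=cam("top")
Q=R.from_euler("ZY",[18.17,-30],degrees=True); seat=np.array([648.7,30.8,81.7])
px=lambda p,o:np.array([p[1]/8+o[0]-.5,p[0]/8+o[1]-.5])
for q,p in [((57,0,30),(195,208)),((80,25,14),(122,174)),((80,-25,14),(247,138))]:
    f=lambda d: proj(T,seat+Q.apply(np.array([d[0],d[1],0])+q))-px(p,(122,208))
    print(q,"plane off in seat",least_squares(f,[0,0]).x)
for z,p in((0,(515-400,460)),(0,(600-400,345))):
    f=lambda d: proj(S,seat+Q.apply(np.array([d[0],d[1],z])))-px(p,(135,286))
    print("side sole edge point (want y=-25)",least_squares(f,[0,0]).x)
for y in(55,50,-50):   # dividers in crop px of top
    print(y,[((proj(T,seat+Q.apply([x,y,5]))-[122,208]+.5)*8)[::-1] for x in(60,100)])
E
python3 off.py
```

```text
(57, 0, 30) plane off in seat [9.28 0.67]
(80, 25, 14) plane off in seat [ 4.58 -2.72]
(80, -25, 14) plane off in seat [ 2.39 -1.69]
side sole edge point (want y=-25) [-65.88 -23.36]
side sole edge point (want y=-25) [-13.8  -24.07]
55 [array([ 61.5 , 259.49]), array([ 24.88, 159.56])]
50 [array([ 73.96, 255.27]), array([ 37.49, 155.32])]
-50 [array([321.82, 171.28]), array([288.32,  70.91])]
```

Call:
play_rows --rows '[[[-0.024, 0.045, 0.014], [0, 0, 0]], [[-0.055, -0.018, -0.033], [0, 0, 0]], [[-0.055, -0.018, -0.033], [0, 0, 0]], [[0, 0, 0], [0, 0, 0]]]'

```text
time: 15.55
tool_pos: [639.1, 29.9, 105.2]
tcp_rot: [-3.14, 0.526, -2.824]
contact_force: [-1.9, -1.6, 5.5]
grip_width: 49.7
finger_force: 30.0
```

```bash
python3 st.py
```

```text
15.55 [639.14  29.89 105.19] plane in seat frame [2.68 2.1  3.22] rot left in units, world [0.   0.02 0.  ]
F seat axes [ 0.74 -0.9   5.87] [ 0.02  0.4  -0.01] [-0.19  0.51  1.83  0.65  0.41 -2.63] 49.71812460194098 29.986171424388885
```

Call:
play_rows --rows '[[[-0.055, -0.018, -0.033], [0, 0, 0]], [[-0.041, -0.014, -0.025], [0, 0, 0]], [[0, 0, 0], [0, 0, 0]]]'

```text
time: 15.92
tool_pos: [637.2, 29.3, 104.1]
tcp_rot: [-3.14, 0.528, -2.824]
contact_force: [3.2, 3.4, 5.2]
grip_width: 49.9
finger_force: 30.0
```

```bash
python3 st.py
```

```text
15.925 [637.21  29.31 104.07] plane in seat frame [0.42 2.14 3.26] rot left in units, world [-0.    0.03  0.  ]
F seat axes [6.16 2.23 2.47] [ 0.54 -0.33  0.18] [-0.19  0.51  1.83  0.67  0.41 -2.65] 49.90608072940006 29.98566247522831
```

Call:
play_rows --rows '[[[-0.041, -0.014, -0.025], [0, 0, 0]], [[0, 0, 0], [0, 0, 0]]]'

```text
time: 16.18
tool_pos: [637.1, 29.2, 104.1]
tcp_rot: [-3.139, 0.53, -2.823]
contact_force: [7.7, 6.2, 5.4]
grip_width: 49.8
finger_force: 30.0
```

```bash
python3 st.py
```

```text
16.175 [637.05  29.24 104.13] plane in seat frame [0.35 2.12 3.4 ] rot left in units, world [-0.    0.05  0.  ]
F seat axes [10.73  3.5   0.01] [ 0.99 -0.96  0.26] [-0.19  0.51  1.84  0.67  0.4  -2.65] 49.77960142668898 29.976861029863358
```

Ledge contact is confirmed. The moment suggests one heel corner leads, so I'll try a small square-up turn about the slope normal.

Call:
play_rows --rows '[[[0, 0, 0], [-0.06, -0.02, 0.108]], [[0, 0, 0], [0, 0, 0]]]'

```text
time: 16.42
tool_pos: [636.8, 29.6, 104.1]
tcp_rot: [-3.131, 0.53, -2.805]
contact_force: [7.8, 7.2, 6.4]
grip_width: 49.4
finger_force: 30.0
```

```bash
python3 st.py
```

```text
16.425 [636.83  29.58 104.06] plane in seat frame [0.22 2.51 3.38] rot left in units, world [ 0.05  0.06 -0.1 ]
F seat axes [11.57  4.44  0.67] [ 1.53 -0.85 -0.02] [-0.19  0.51  1.84  0.67  0.41 -2.67] 49.41875273744639 30.036101136356592
```

Call:
play_rows --rows '[[[0.02, 0.007, 0.012], [0.042, 0.014, -0.076]], [[0, 0, 0], [0, 0, 0]]]'

```text
time: 16.68
tool_pos: [637.0, 29.2, 104.0]
tcp_rot: [-3.136, 0.529, -2.817]
contact_force: [4.9, 3.7, 4.8]
grip_width: 49.6
finger_force: 30.0
```

```bash
python3 st.py; python3 look.py v3
```

```text
16.675 [637.01  29.2  103.97] plane in seat frame [0.2  2.09 3.28] rot left in units, world [ 0.02  0.04 -0.03]
F seat axes [7.41 1.98 1.28] [ 0.68 -0.6   0.44] [-0.19  0.51  1.84  0.67  0.41 -2.66] 49.55042042637315 29.998263269662857
```

View pics/v3.png

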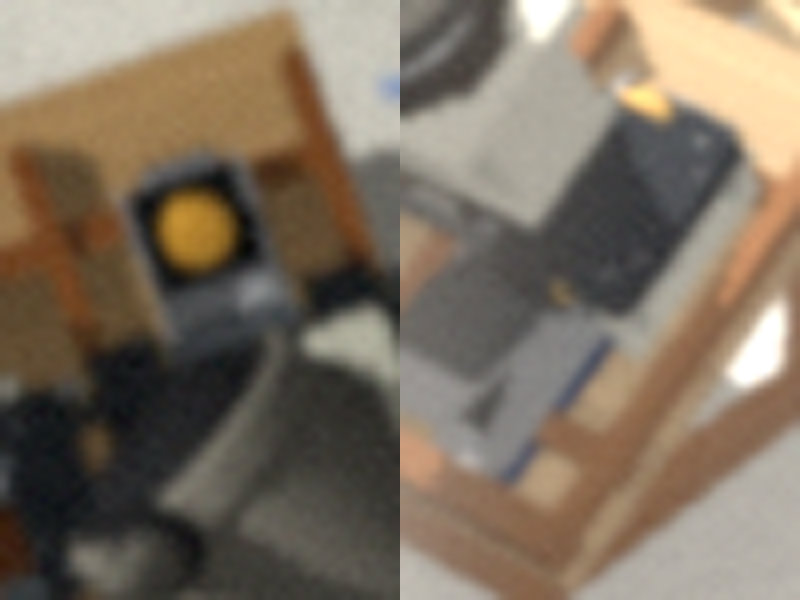

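The top crop shows the toe corners at (127,190) and (247,158). The gaps are now about 26 and 25 mm, and the heel is against the ledge. Releasing.

Call:
play_rows --rows '[[[0, 0, 0], [0, 0, 0]], [[0, 0, 0], [0, 0, 0]], [[0, 0, 0], [0, 0, 0]], [[0, 0, 0], [0, 0, 0]]]' --hand 0.35

```text
time: 17.48
tool_pos: [634.9, 28.8, 102.0]
tcp_rot: [-3.138, 0.524, -2.818]
contact_force: [0.3, 0.6, -0.4]
grip_width: 61.7
finger_force: 0.0
```

```bash
python3 st.py
```

```text
17.475 [634.92  28.8  101.97] plane in seat frame [-2.74  2.39  2.61] rot left in units, world [ 0.02  0.01 -0.03]
F seat axes [ 0.24  0.48 -0.63] [-0.07  0.29 -0.09] [-0.19  0.51  1.84  0.67  0.41 -2.66] 61.67123796832365 0.0
```

Call:
play_rows --rows '[[[-0.08, -0.027, 0.15], [0, 0, 0]], [[-0.16, -0.053, 0.29], [0, 0, 0]], [[-0.32, -0.105, 0.58], [0, 0, 0]], [[-0.32, -0.105, 0.58], [0, 0, 0]], [[-0.32, -0.105, 0.58], [0, 0, 0]], [[-0.4, -0.1, 0.7], [0, 0, 0]], [[-0.8, 0, 0.5], [0, 0, 0]], [[-1, 0, 0.3], [0, 0, 0]], [[-1, 0, 0], [0, 0, 0]], [[-1, 0, 0], [0, 0, 0]], [[-1, 0, 0], [0, 0, 0]], [[-1, 0, 0], [0, 0, 0]]]'

```text
time: 18.98
tool_pos: [411.9, 14.1, 213.2]
tcp_rot: [-3.137, 0.525, -2.817]
contact_force: [-0.4, 0.1, -0.3]
grip_width: 62.0
finger_force: 0.0
```

```bash
python3 st.py; sed -i 's/for n in("side","top")}/for n in("side","top")}\nnp.save("e.npy",np.array([f["side"],f["top"]]))/' look.py; python3 look.py v4
```

```text
18.975 [411.91  14.11 213.16] plane in seat frame [-134.56   58.07  207.12] rot left in units, world [ 0.02  0.02 -0.03]
F seat axes [-0.43  0.16 -0.09] [-0.09  0.32 -0.01] [-0.41 -0.06  2.23  0.58  0.65 -2.72] 62.00388142333061 0.0
```

View pics/v4.png

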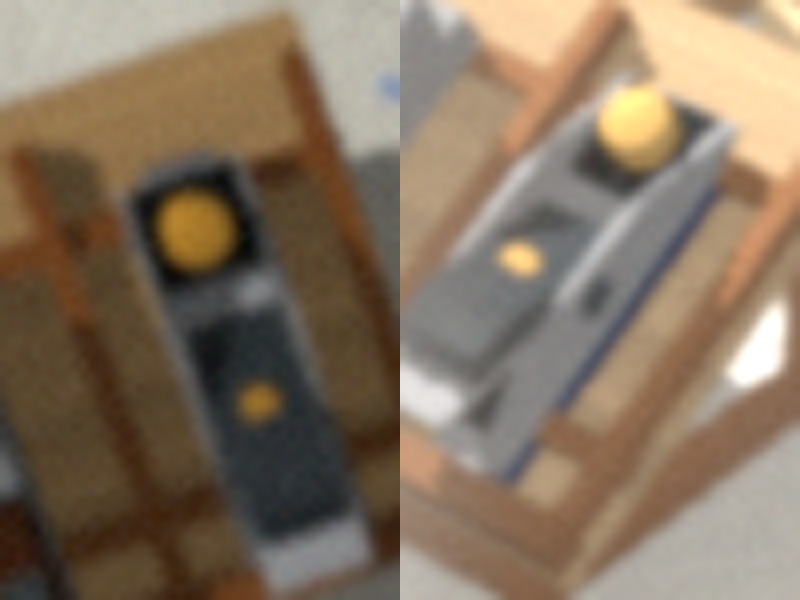

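The plane lies in the bay with its heel at the ledge near (320,580) in the top crop and its knob uphill at (197,230). It is centred, and the silhouette sliver along its side is even. Handing in.

```bash
python3 -c "
from plant import bot
print(bot.close_job())"
```

```text
the job is handed in; nothing more can be done
None
```

The block plane is in its bay, toe uphill, heel felt against the ledge and centred to about 1 mm by the pictures; the gripper is clear and the job was handed in at about 19 s of the 42 s allowed.

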